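Pack the tape tub and the carton chest, and shut both

TASK

Clear the packing bench: take the lid off the round tub by its upright grip, tipping that side up first with the other side still on the tub, and lay it flat, grip up, on the cork mat. Put every roll of tape in the tub and every small carton in the grey chest, and seat the tub's lid back flat in its rim. Shut the chest by pushing its lid over from behind just past upright and letting it drop the rest of the way by its own weight, and leave the jar, mug, screwdriver and brush where they are.

Things in the scene. Friction and masses are not known exactly. Their poses are not given: they have to be found in the camera images.
- chest: Grey open-topped steel chest, fixed: 170 mm deep (its x) by 240 mm wide (its y) by 110 mm tall, walls and floor 5 mm. Origin at the centre of its underside, z up; its -x side is its front and roughly faces the robot, its hinged lid is on its +x side.
- chest_lid (a joint): Hinge angle of the chest's lid, rad: 0 shut, pi/2 upright, 1.9 fully open (leaning back, away from the robot, against its stop, where it starts). A flat 8 mm plate, 0.3 kg, as wide as the chest, reaching 170 mm from its free hinge: below 1.5 rad it falls shut, above 1.6 it falls open. Its open edge stands 270 mm over the bench (280 upright). Bumped shut too early, it has no handle to open it by.
- chest_lid_hinge (a point): Middle of the lid's hinge line, at the top of the chest's far (+x) wall, about 110 mm above the bench. The hinge line runs along the chest's y.
- tub: Round open steel tub, fixed: 170 mm outside diameter, 70 mm tall, wall 5 mm, floor 4 mm. Origin at the centre of its underside, z up.
- tublid_mid (a point): The tub's loose lid: an aluminium disc of 180 mm diameter, 6 mm thick, with a tapered plug below it (12 mm deep, 151 mm diameter at the top, 136 mm at its bottom) that sits in the tub's mouth (160 mm); about 0.22 kg. This point is on its axis at the underside of the disc: 70 mm above the bench when seated on the tub, 15 mm when lying on the mat. z is up through the lid, x points to its grip.
- tublid_grip (a point): Centre of the wooden upright grip on top of the tub's lid: a block 12 mm thick (along the lid's x, which points from the lid's centre to the grip), 44 mm wide (along its y), 36 mm tall, 62 mm from the lid's centre and 24 mm above the underside of the disc. At the start it is on the side of the tub away from the robot.
- mat_top (a point): Centre of the top of the square cork mat, 200 by 200 mm, 3 mm thick, fixed flat on the bench: the place for the tub's lid while the tub is open. x and y are along its sides.
- roll0_mid (a point): Centre of a roll of brown parcel tape lying flat: 48 mm outside diameter, 26 mm hole, 26 mm tall (so 13 mm above the bench), z along its axis, about 60 g. Two or three of the three rolls are present.
- roll1_mid (a point): Centre of a roll of brown parcel tape lying flat: 48 mm outside diameter, 26 mm hole, 26 mm tall (so 13 mm above the bench), z along its axis, about 60 g. Two or three of the three rolls are present.
- roll2_mid (a point): Centre of a roll of brown parcel tape lying flat: 48 mm outside diameter, 26 mm hole, 26 mm tall (so 13 mm above the bench), z along its axis, about 60 g. Two or three of the three rolls are present.
- carton0_mid (a point): Centre of a small cardboard carton standing upright: 42 mm (x) by 60 mm (y) by 75 mm (z), about 130 g. One or two of the two cartons are present.
- carton1_mid (a point): Centre of a small cardboard carton standing upright: 42 mm (x) by 60 mm (y) by 75 mm (z), about 130 g. One or two of the two cartons are present.
- jar: Bystander: low amber glass jar with steel cap, 44 mm diameter, 50 mm tall, origin at the centre of its underside.
- mug: Bystander: white mug, 76 mm diameter, 90 mm tall, origin at the centre of its underside, on the far side of the bench.
- screwdriver: Bystander: screwdriver 130 mm long, lying on the bench between the tub and the chest or just beyond them.
- brush: Bystander: hand brush lying on the far left of the bench.

How it is judged:
On the way, in this order (a step that is already met when the one before it is completed fails the run):
1. the tub's lid is tipped up at least 0.15 rad (9 degrees) while its other side is still on the tub (angle between tublid_mid's own z axis and vertical above 0.15 rad and horizontal distance between tublid_mid and tub below 0.05 m and z of tublid_mid in the frame of tub below 0.11 m), for 0.05 s.
2. the tub's lid lies flat on the cork mat, grip up, its centre within 60 mm of the mat's centre (horizontal distance between tublid_mid and mat_top below 0.06 m and height (world z) of tublid_mid below 0.021 m and angle between tublid_mid's own z axis and vertical below 0.08 rad), for 0.3 s.
At the end, for the whole second after the job is handed in: Every roll present is inside the tub (centre within 70 mm of its axis, below 55 mm), every carton present is inside the chest, the tub's lid is seated in its rim (within 10 mm of centred, its disc down on the rim to 4 mm, tilt under 0.06 rad), and the chest's lid is shut (under 0.04 rad) (horizontal distance between each of roll0_mid, roll1_mid, roll2_mid and tub below 0.07 m and z of each of roll0_mid, roll1_mid, roll2_mid in the frame of tub below 0.055 m and x of carton0_mid in the frame of chest between -0.075 and 0.075 m and y of carton0_mid in the frame of chest between -0.11 and 0.11 m and z of each of carton0_mid, carton1_mid in the frame of chest below 0.09 m and x of carton1_mid in the frame of chest between -0.075 and 0.075 m and y of carton1_mid in the frame of chest between -0.11 and 0.11 m and horizontal distance between tublid_mid and tub below 0.01 m and z of tublid_mid in the frame of tub below 0.074 m and angle between tublid_mid's own z axis and vertical below 0.06 rad and value of joint chest_lid below 0.04 rad); the robot touches nothing.
It fails at once if the chest's lid is carried or pressed down by the robot instead of falling by itself (touched with over 1 N between 0.8 and 0.1 rad) (value of joint chest_lid between 0.1 and 0.8 rad and contact force between any of the fingers, the arm and chest_lid above 1 N).
It fails at once if a bystander (jar, mug, screwdriver, brush) is moved more than 50 mm (distance of any of jar, mug, screwdriver, brush from where it was at the start of the episode above 0.05 m).
Of roll0, roll1, roll2 only 2 to 3 are there at a start; the rules pass over those that are not, and their reading is None.
Of carton0, carton1 only 1 to 2 are there at a start; the rules pass over those that are not, and their reading is None.
At some moment in a run one of roll0, roll1, roll2, carton0, carton1 may be knocked a few centimetres aside while the robot is not near it.
It also fails if it takes over 208 s, if anything falls off the work surface, if the arm or the gripper's body presses on something with over 40 N, if the wrist force passes 120 N, or if a joint passes its speed limit or range.

ROBOT

A 6-joint arm with a two-finger parallel gripper is mounted at the origin on the work surface. World frame = base frame: x ahead of the robot, y to its left, z up, the work surface at z = 0. Lengths are in m, angles in rad, forces in N, time in s.
With the tool pointing down it reaches from about 0.35 to 0.8 m from the base axis. Payload 7.3 kg.
Tool frame: the origin (TCP) lies between the finger pads; the fingertips stand 25 mm ahead of it and the grasp point (between the pads) lies 6 mm ahead of it (r.tip_extent is the distance from the TCP to the fingertips, in m); z points along the fingers, y is the direction in which the jaws open and shut (so a half turn about z gives the same grasp; the last joint's range is limited). The gripper opens to 85 mm and grips with 20 to 120 N. Pads are 22 mm wide; open, the fingers measure 114 mm over their backs; the gripper's body (76 mm by 85 mm) begins 54 mm behind the grasp point. The pads swing forward as they close: fully open they stand 13 mm farther back than shut.
Start: joints at [0.967, 0.342, 1.524, -0, 1.275, -0.146], TCP at [0.232, 0.471, 0.256] pointing down, gripper open.
Joint ranges: [-2.53, 2.53], [-0.77, 2.02], [0.04, 2.7], [-1, 4.14], [0.28, 2.66], [-3.11, 3.11]. Speed limits (rad/s): [2.57, 2.57, 3.14, 3.14, 3.14, 3.14].

INTERFACE

Orientations are given as a unit quaternion [x, y, z, w].
In Python, from workcell import r, command_gripper, optics gives the robot as it stands. The module is installed in compiled form; this text tells all that it offers. Calls block until the motion is done:
- r.reach(position, orientation): joint-space move of the TCP to a pose.
- r.move_straight(position, orientation=None, speed=0.15, max_force=None): straight line of the TCP; orientation=None keeps the orientation; speed is the mean speed in m/s. With max_force (N) it stops when the force on the tool has changed by that much, and returns True; else False.
- r.movej(angles): joint-space move.
- command_gripper(opening, force=None): finger opening in m; force is the grip in N (None keeps the last); returns when the fingers have stopped.
- r.hold(seconds).
- r.solve_ik(position, orientation): joint angles nearest the present ones, or None.
- r.read_state(): the state.
- optics.get_image(name): name is "scene" or "side" or "wrist"; returns (picture, depth): 384x512x3 uint8, red, green, blue; 384x512 float32, m along the optical axis (not along the pixel's ray), 0 where there is no reading.
- optics.camera_model(name): a dict with "K" (3x3 intrinsics, pixels), "k1" (the pictures are not rectified: a ray, as slopes to the right and down, at radius r is drawn at 1 + k1 r^2 times it, then the intrinsics apply), "R" (3x3) and "t" (3): a world point X has camera coordinates R X + t; the wrist camera has in their place "tool_from_camera" (4x4, takes a point from camera to tool coordinates, whose origin is the TCP and whose axes are the flange's). Camera axes: x right, y down, z forward; pixel columns grow to the right and rows downward; lengths in m; the calibration is good to about 2 mm. A picture is of the moment at which its call begins: read the wrist's pose just before it. camera_model takes no time and is no camera call.
A pose or a line that the arm cannot do raises r.PlanningError and nothing moves.
- r.finish_job(): hands the job in, once; it reports no verdict.
The state is a dict: "time_s": time; "joint_positions": joint angles; "dq": joint speeds; "tau": joint torques, N m; "eef_pos": TCP position; "eef_rot": TCP orientation; "contact_force": force on the tool from outside, world axes, zero at the start; "torque": the same for the moment, N m; "grip_width": finger opening in m.
Only numpy, scipy, OpenCV 4.12 (cv2) and the standard library are available. Lean on these libraries where they do the work, as an engineer would, in place of code of your own. Each camera call takes 0.05 s, during which the arm holds its last target.

## Working session

There is one attempt and no reset: what is moved stays moved. The work goes in short steps, each a Python script; the robot and the scene stay as the last script left them, time stands still between calls to the robot, and variables do not carry over. Pictures are saved under pics/ and viewed, and the job is handed in when it is done.

```bash
ls; mkdir -p pics; python3 - <<'E'
from workcell import r, command_gripper, optics
import cv2, numpy as np
for n in ["scene","side"]:
    im,d=optics.get_image(n); cv2.imwrite(f"pics/{n}0.png",im[:,:,::-1]); np.save(f"pics/{n}0.npy",d)
    print(n,optics.camera_model(n))
print(optics.camera_model("wrist"))
s=r.read_state(); print(s["time_s"],s["eef_pos"],s["eef_rot"],r.tip_extent,s["contact_force"])
E
```

```text
pics
scene {'K': array([[414.21745813,   0.        , 256.20891933],
       [  0.        , 414.21745813, 191.92823102],
       [  0.        ,   0.        ,   1.        ]]), 'k1': 0.04658625741493413, 'R': array([[-0.05497167,  0.99848736,  0.00105611],
       [ 0.83573026,  0.04658982, -0.54716023],
       [-0.54638178, -0.02919569, -0.83702722]]), 't': array([-0.0037313 , -0.4518708 ,  1.40583165])}
side {'K': array([[350.04430662,   0.        , 258.29660396],
       [  0.        , 350.04430662, 192.94946537],
       [  0.        ,   0.        ,   1.        ]]), 'k1': -0.002831459213732397, 'R': array([[ 0.92020559, -0.39099233,  0.01861928],
       [-0.2225576 , -0.56173717, -0.79681834],
       [ 0.322009  ,  0.72909283, -0.603932  ]]), 't': array([-0.53577438,  0.21160258,  0.8919624 ])}
{'K': array([[278.87715095,   0.        , 258.88574207],
       [  0.        , 278.87715095, 195.21722049],
       [  0.        ,   0.        ,   1.        ]]), 'k1': -0.04955145702364041, 'tool_from_camera': array([[ 8.26670186e-04, -9.45065270e-01, -3.26880638e-01,
         8.50587757e-02],
       [ 9.99999456e-01,  9.88946251e-04, -3.30239870e-04,
         2.48449108e-05],
       [ 6.35365613e-04, -3.26880187e-01,  9.45065574e-01,
        -1.16023512e-01],
       [ 0.00000000e+00,  0.00000000e+00,  0.00000000e+00,
         1.00000000e+00]])}
0.1 [0.23183417 0.47067705 0.25570789] [ 2.26889686e-01  9.73920222e-01 -6.40277850e-04 -2.46784693e-04] 0.025 [0.33286402 0.11811135 0.06714453]
```

View pics/scene0.png

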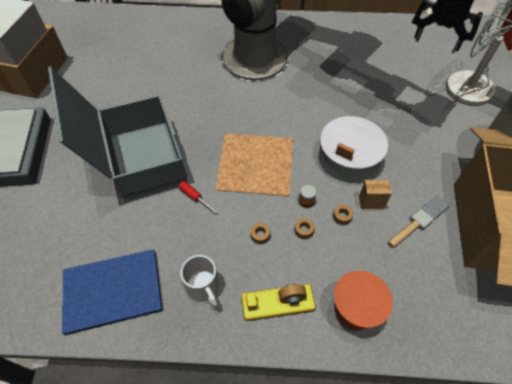

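View pics/side0.png

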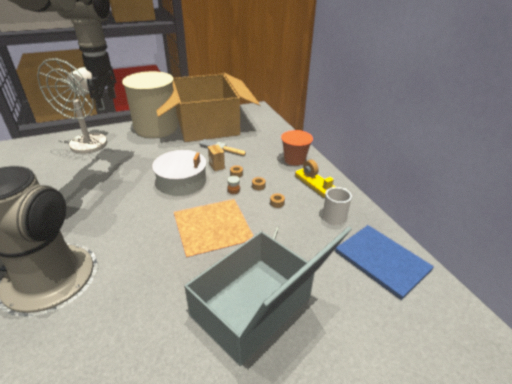

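```bash
cat > h.py <<'E'
import numpy as np, cv2
from workcell import r, command_gripper, optics
from scipy.spatial.transform import Rotation as Ro
def und(uv,cm):
    K=cm["K"]; p=(np.atleast_2d(np.asarray(uv,float))-[K[0,2],K[1,2]])/K[0,0]
    q=p.copy()
    for _ in range(20): q=p/(1+cm["k1"]*(q**2).sum(1,keepdims=True))
    return np.c_[q,np.ones(len(q))]
def campose(name,state=None):
    cm=optics.camera_model(name)
    if name=="wrist":
        T=np.array(cm["tool_from_camera"]); Rt=Ro.from_quat(state["eef_rot"]).as_matrix()
        return cm, Rt@T[:3,:3], Rt@T[:3,3]+np.array(state["eef_pos"])
    return cm, cm["R"].T, -cm["R"].T@cm["t"]
def atz(name,uv,z,state=None):
    cm,R,o=campose(name,state); d=und(uv,cm)@R.T
    return o+d*((z-o[2])/d[:,2])[:,None]
def cloud(name,depth,state=None):
    cm,R,o=campose(name,state); h,w=depth.shape
    u,v=np.meshgrid(np.arange(w),np.arange(h)); rays=und(np.c_[u.ravel(),v.ravel()],cm)
    P=(rays*depth.reshape(-1,1))@R.T+o; P[depth.ravel()==0]=np.nan
    return P.reshape(h,w,3)
def proj(name,X,state=None):
    cm,R,o=campose(name,state); c=(np.atleast_2d(X)-o)@R; s=c[:,:2]/c[:,2:]
    s=s*(1+cm["k1"]*(s**2).sum(1,keepdims=True)); return s*cm["K"][0,0]+[cm["K"][0,2],cm["K"][1,2]]
def down(yaw,tilt=0,taxis=None):
    """tool z down; tool y (jaw) along world angle yaw"""
    y=np.array([np.cos(yaw),np.sin(yaw),0]); z=np.array([0,0,-1.]); x=np.cross(y,z)
    return Ro.from_matrix(np.c_[x,y,z])
def jawq(jaw, approach=(0,0,-1)):
    z=np.array(approach,float); z/=np.linalg.norm(z); y=np.array(jaw,float); y-=z*(y@z); y/=np.linalg.norm(y)
    return Ro.from_matrix(np.c_[np.cross(y,z),y,z]).as_quat()
def snap(name,tag,crop=None,f=1):
    s=r.read_state(); im,d=optics.get_image(name); np.savez(f"pics/{tag}.npz",d=d,p=s["eef_pos"],q=s["eef_rot"],im=im)
    o=im[:,:,::-1]
    if crop: o=o[crop[1]:crop[3],crop[0]:crop[2]]
    o=cv2.resize(o,None,fx=f,fy=f,interpolation=cv2.INTER_CUBIC); cv2.imwrite(f"pics/{tag}.png",o); return s,im,d
def st(): 
    s=r.read_state(); print("t",round(s["time_s"],1),"p",np.round(s["eef_pos"],4),"q",np.round(s["eef_rot"],3),"F",np.round(s["contact_force"],1),"g",round(s["grip_width"],4)); return s
E
python3 - <<'E'
from h import *
im=cv2.imread("pics/scene0.png"); 
cv2.imwrite("pics/c1.png",cv2.resize(im[105:255,235:460],None,fx=3.5,fy=3.5,interpolation=cv2.INTER_CUBIC))
cv2.imwrite("pics/c2.png",cv2.resize(im[60:225,45:300],None,fx=3.1,fy=3.1,interpolation=cv2.INTER_CUBIC))
P=cloud("scene",np.load("pics/scene0.npy"))
# table check, rolls
for n,(u,v) in dict(r0=(260,225),r1=(304,221),r2=(343,207),table=(300,260),mat=(256,165),lid=(354,130),grip=(345,150),carton=(376,183)).items(): print(n,np.round(P[v,u],3))
def comp(m,box):
    m2=np.zeros_like(m);u0,v0,u1,v1=box;m2[v0:v1,u0:u1]=m[v0:v1,u0:u1];Q=P[m2];return Q
Z=P[:,:,2]
for n,b,z0,z1 in [("r0",(245,218,275,248),.018,.035),("r1",(290,214,320,243),.018,.035),("r2",(330,200,358,228),.018,.035),("carton",(355,170,398,215),.065,.09),("lid",(310,110,395,175),.07,.084),("grip",(325,135,365,165),.095,.13),("jar",(292,175,322,212),.04,.06),("mat",(205,120,305,205),.0015,.006),("mug",(175,245,225,300),.08,.1)]:
    Q=comp((Z>z0)&(Z<z1),b); 
    if len(Q)<4: print(n,len(Q));continue
    (c,sz,a)=cv2.minAreaRect(Q[:,:2].astype(np.float32)); print(n,len(Q),np.round(Q.mean(0),3),"rect",np.round(c,4),np.round(sz,4),round(a,1),"circ",np.round(cv2.minEnclosingCircle(Q[:,:2].astype(np.float32)),3) if 0 else "")
E
```

```text
r0 [0.653 0.049 0.026]
r1 [0.635 0.158 0.025]
r2 [0.588 0.257 0.024]
table [ 0.729  0.15  -0.001]
mat [0.451 0.028 0.002]
lid [0.373 0.29  0.076]
grip [0.47  0.255 0.108]
carton [0.544 0.333 0.074]
r0 219 [0.67  0.05  0.026] rect [0.6701 0.0499] [0.0469 0.0443] 2.3 circ 
r1 219 [0.651 0.159 0.025] rect [0.6493 0.1593] [0.0457 0.0473] 51.1 circ 
r2 211 [0.605 0.256 0.026] rect [0.6039 0.2565] [0.0452 0.0473] 64.4 circ 
carton 398 [0.557 0.335 0.075] rect [0.5545 0.3356] [0.0443 0.0618] 5.5 circ 
lid 2567 [0.412 0.288 0.076] rect [0.4097 0.2855] [0.1772 0.1771] 64.5 circ 
grip 134 [0.466 0.255 0.107] rect [0.4643 0.255 ] [0.0429 0.0147] 59.8 circ 
jar 186 [0.563 0.166 0.049] rect [0.5611 0.1658] [0.0401 0.0378] 1.8 circ 
mat 4751 [0.44  0.022 0.003] rect [0.4305 0.023 ] [0.2984 0.2967] 3.3 circ 
mug 290 [ 0.808 -0.078  0.087] rect [ 0.8077 -0.0771] [0.077  0.0754] 69.1 circ
```

View pics/c1.png

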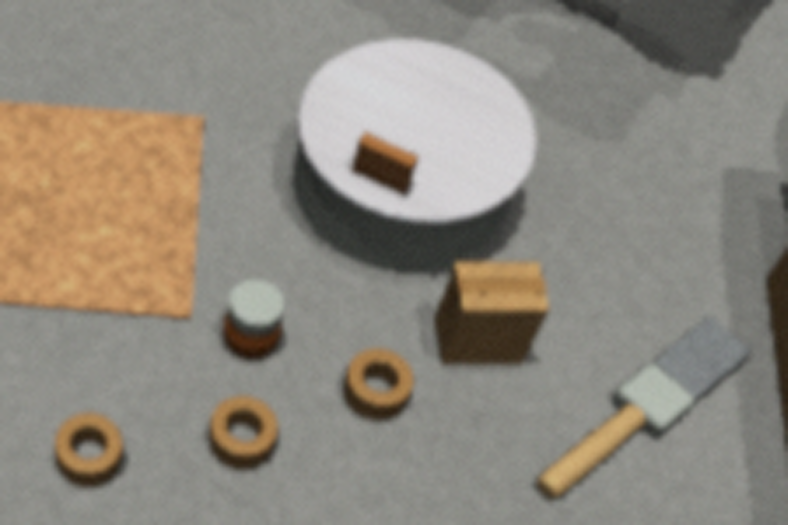

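View pics/c2.png

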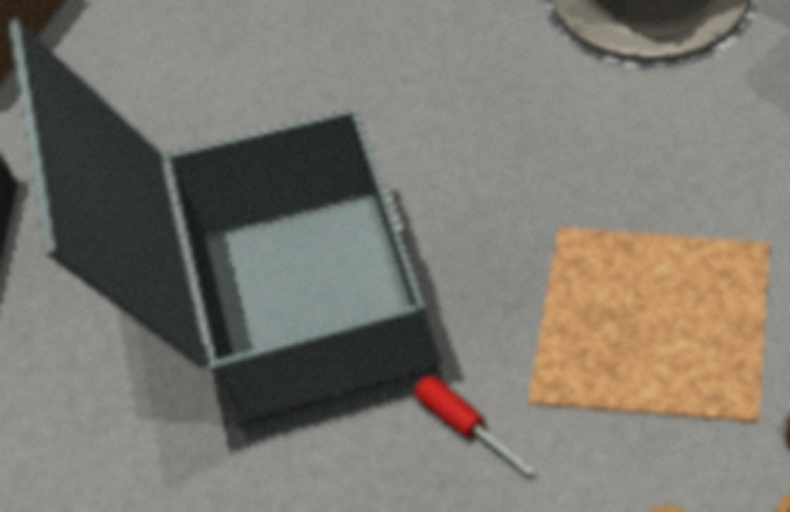

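The scene picture shows the tub with its lid at c1 (418,130) and the grip at c1 (385,160). There are three rolls at scene (260,232), (304,228) and (343,214), and one carton at (376,193). The jar sits at (308,195), and the chest is on the left with its hinge side facing away from the mat. Next I measure the mat and chest corners.

```bash
python3 - <<'E'
from h import *
f=lambda L:[(45+u/3.1,60+v/3.1) for u,v in L]
m=atz("scene",f([(557,230),(769,241),(757,418),(532,402)]),.003); print("mat",np.round(m,4),m.mean(0)[:2],np.linalg.norm(m-np.roll(m,1,0),axis=1))
c=atz("scene",f([(168,157),(210,362),(422,308),(352,115)]),.11); print("chest",np.round(c,4),c.mean(0)[:2],np.linalg.norm(c-np.roll(c,1,0),axis=1))
l=atz("scene",f([(14,22),(50,255)]),.27); print("lid",np.round(l,4))
g=lambda L:[(235+u/3.5,105+v/3.5) for u,v in L]
# carton top corners, grip top corners z=.112
print("carton",atz("scene",g([(456,263),(541,264),(547,310),(447,308)]),.075).round(4))
print("grip",atz("scene",g([(365,134),(417,155),(412,165),(359,147)]),.112).round(4))
s=atz("scene",f([(425,388),(533,474)]),.01); print("sd",s.round(3))
P=cloud("scene",np.load("pics/scene0.npy"))
m=np.load("pics/scene0.npy")
Z=P[:,:,2]
# lid disc circle fit
mask=np.zeros(Z.shape,bool); mask[105:180,305:395]=1; mask&=(Z>.071)&(Z<.082)
cs,_=cv2.findContours(mask.astype(np.uint8),cv2.RETR_EXTERNAL,cv2.CHAIN_APPROX_NONE)
k=max(cs,key=cv2.contourArea)[:,0]; X=atz("scene",k,.076)[:,:2]
print("lid circ",cv2.minEnclosingCircle(X.astype(np.float32)), np.linalg.lstsq(np.c_[2*X,np.ones(len(X))],(X**2).sum(1),rcond=None)[0])
# lid plane of chest
mask=np.zeros(Z.shape,bool); mask[75:175,50:110]=1; mask&=(Z>.12)&(Z<.28); Q=P[mask]; print(len(Q)); c0=Q.mean(0);n=np.linalg.svd(Q-c0,full_matrices=False)[2][2];print(c0,n,Q.min(0),Q.max(0))
E
```

```text
mat [[ 0.3437 -0.0701  0.003 ]
 [ 0.3461  0.1305  0.003 ]
 [ 0.5451  0.1216  0.003 ]
 [ 0.5395 -0.0729  0.003 ]] [0.4436261  0.02730361] [0.19578262 0.20059624 0.19919972 0.19453373]
chest [[ 0.3738 -0.3979  0.11  ]
 [ 0.5863 -0.3099  0.11  ]
 [ 0.5244 -0.1545  0.11  ]
 [ 0.3132 -0.2493  0.11  ]] [ 0.44943366 -0.27789469] [0.16048293 0.23002148 0.16731478 0.23158032]
lid [[ 0.3959 -0.4555  0.27  ]
 [ 0.6164 -0.3609  0.27  ]]
carton [[0.5374 0.3068 0.075 ]
 [0.535  0.3669 0.075 ]
 [0.5742 0.3663 0.075 ]
 [0.5764 0.2971 0.075 ]]
grip [[0.4523 0.2405 0.112 ]
 [0.47   0.2767 0.112 ]
 [0.4794 0.2725 0.112 ]
 [0.4648 0.2355 0.112 ]]
sd [[ 0.535 -0.165  0.01 ]
 [ 0.615 -0.063  0.01 ]]
lid circ ((0.4111538827419281, 0.2857060730457306), 0.090666264295578) [ 0.41105154  0.28562465 -0.24272593]
3098
[ 0.50718173 -0.38075658  0.20519751] [ 0.37101151 -0.86819708 -0.3295213 ] [ 0.37642898 -0.44708936  0.12008202] [ 0.61369336 -0.31389918  0.27360857]
```

```bash
cat >> h.py <<'E'
def best(p,yaw):
    """quat for jaw at yaw or yaw+pi with q6 nearest 0 and IK ok"""
    o=[]
    for y in (yaw,yaw+np.pi):
        q=down(y).as_quat(); j=r.solve_ik(list(p),list(q))
        if j is not None: o.append((abs(j[5]),q,j))
    o.sort(key=lambda t:t[0]); return o[0][1]
def wcloud(tag):
    z=np.load(f"pics/{tag}.npz"); s=dict(eef_pos=z["p"],eef_rot=z["q"]); return cloud("wrist",z["d"],s),s,z["im"]
E
python3 - <<'E'
from h import *
yaw=np.deg2rad(-28); g=np.array([.4657,.2565])
q=best([*g,.12],yaw)
u=np.array([np.cos(yaw),np.sin(yaw),0]); ax=np.cross(u,[0,0,1])
for th in (0,.15,.3): print(r.solve_ik([*g,.12+.15*th],list((Ro.from_rotvec(ax*th)*Ro.from_quat(q)).as_quat())))
for p in ([.49,0,.05],[.49,0,.2]): print(r.solve_ik(p,list(q)))
command_gripper(.04,60)
r.reach([*g,.24],list(q)); st()
s,im,d=snap("wrist","w1",f=1.5)
print(proj("wrist",[[*g,.112],[.411,.2856,.076]],s))
E
```

```text
[ 3.59246308e-01  5.02609771e-01  1.68673727e+00 -4.44089210e-16
  9.52245608e-01  8.47938499e-01]
[ 0.42380653  0.44202656  1.72866721 -0.1534076   0.88449853  1.00469531]
[ 0.49308152  0.39444341  1.76559766 -0.33626091  0.84008218  1.18967   ]
[-1.56557123e-01  5.54810378e-01  1.86041905e+00 -4.44089210e-16
  7.26363222e-01  3.32135067e-01]
[-1.56557123e-01  3.34308036e-01  1.70397602e+00 -4.44089210e-16
  1.10330859e+00  3.32135067e-01]
t 1.8 p [0.4653 0.2571 0.2401] q [ 0.857  0.516  0.    -0.   ] F [-1.  -0.   1.1] g 0.0402
[[260.32152298 195.37290405]
 [201.19849957 183.96189845]]
```

View pics/w1.png

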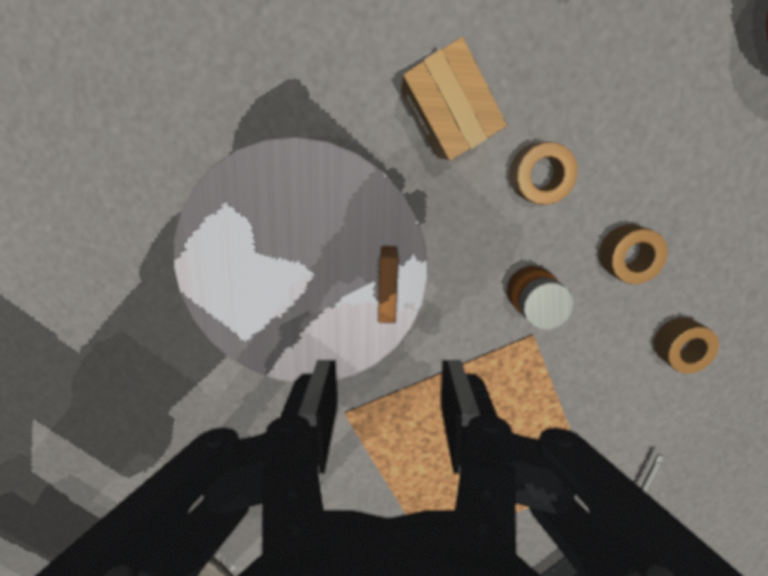

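```bash
python3 - <<'E'
from h import *
P,s,im=wcloud("w1"); Z=P[:,:,2]
m=np.zeros(Z.shape,bool); m[150:225,235:285]=1; m&=(Z>.1)&(Z<.125); Q=P[m]
print(len(Q),Q.mean(0),cv2.minAreaRect(Q[:,:2].astype(np.float32)))
m=np.zeros(Z.shape,bool); m[80:270,100:300]=1; m&=(Z>.069)&(Z<.083)
k=max(cv2.findContours(m.astype(np.uint8),0,1)[0],key=cv2.contourArea)[:,0]; X=atz("wrist",k,.076,s)[:,:2]; print(cv2.minEnclosingCircle(X.astype(np.float32)))
for n,(u,v) in dict(r2=(363,115),r1=(425,170),r0=(459,233)).items():
    m=np.zeros(Z.shape,bool); m[v-25:v+25,u-28:u+28]=1; m&=(Z>.018)&(Z<.035); Q=P[m]; print(n,len(Q),cv2.minEnclosingCircle(Q[:,:2].astype(np.float32)))
m=np.zeros(Z.shape,bool); m[20:110,260:345]=1; m&=(Z>.066)&(Z<.085);Q=P[m]; print("carton",cv2.minAreaRect(Q[:,:2].astype(np.float32)))
E
```

```text
594 [0.4649104  0.25981124 0.11005423] ((0.46408137679100037, 0.2583349049091339), (0.043677471578121185, 0.011959508992731571), 60.04298782348633)
((0.4114493727684021, 0.2896089553833008), 0.08938010782003403)
r2 1001 ((0.6046357750892639, 0.25955700874328613), 0.024240553379058838)
r1 878 ((0.649706244468689, 0.16139622032642365), 0.024474380537867546)
r0 724 ((0.6697747707366943, 0.05232507735490799), 0.024549460038542747)
carton ((0.5547947287559509, 0.33852383494377136), (0.0427326075732708, 0.06111488118767738), 3.318674087524414)
```

```bash
python3 - <<'E'
from h import *
yaw=np.deg2rad(-29.5); g=np.array([.4648,.2575])
q=best([*g,.12],yaw)
r.reach([*g,.15],list(q))
hit=r.move_straight([*g,.107],list(q),speed=.08,max_force=15); print(hit); st()
command_gripper(0.0,60); s=st()
np.save("pics/grasp.npy",np.r_[s["eef_pos"],s["eef_rot"]])
# tip
u=np.array([np.cos(yaw),np.sin(yaw),0]); ax=np.cross(u,[0,0,1])
C=np.array([.4113,.2873,.070])-.085*u  # pivot
p0=np.array(s["eef_pos"]); R0=Ro.from_quat(s["eef_rot"])
for th in (.06,.12,.18,.24):
    R=Ro.from_rotvec(ax*th); r.move_straight(list(C+R.apply(p0-C)),list((R*R0).as_quat()),speed=.06); st()
r.hold(.3); st(); snap("side","s2",crop=(120,110,300,230),f=4)
E
```

```text
False
t 3.0 p [0.4652 0.2577 0.1076] q [0.864 0.504 0.001 0.   ] F [-0.3  0.3 -0.2] g 0.0401
t 3.4 p [0.4652 0.2577 0.1077] q [0.864 0.504 0.001 0.   ] F [0.1 0.2 4.5] g 0.011
t 3.7 p [0.4625 0.2592 0.1163] q [0.863 0.504 0.016 0.026] F [-0.4  0.2 -1.3] g 0.0113
t 4.0 p [0.4601 0.2606 0.1247] q [0.862 0.503 0.03  0.051] F [-0.9 -0.  -1.2] g 0.0114
t 4.3 p [0.4572 0.2623 0.133 ] q [0.86  0.502 0.045 0.077] F [-1.4  0.3 -1.4] g 0.0113
t 4.6 p [0.4537 0.2643 0.1411] q [0.857 0.501 0.06  0.103] F [ 0.1  0.7 -2.1] g 0.0112
t 4.9 p [0.4538 0.264  0.1411] q [0.858 0.5   0.061 0.103] F [-1.8  0.9 -1.8] g 0.0112
```

View pics/s2.png

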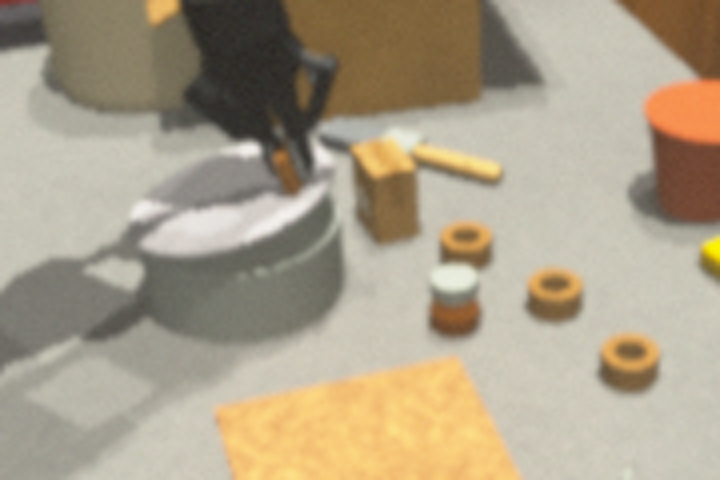

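The lid is tipped about 14° with its far side still on the rim, and the wood grip is held between the pads at (290,170). I now carry it to the mat.

```bash
python3 - <<'E'
from h import *
G=np.load("pics/grasp.npy"); q=list(G[3:]); s=st(); p=np.array(s["eef_pos"])
r.move_straight(list(p+[-0,0,.07]),list(s["eef_rot"]),speed=.15)
mat=np.array([.4438,.0285]); off=G[:2]-[.4113,.2873]
t=mat+off
r.reach([*G[:2],.20],q); st()
r.reach([*t,.12],q); st()
h=r.move_straight([*t,.0525],q,speed=.06,max_force=6); print(h); s=st()
command_gripper(.04,60); st()
s=r.read_state(); np.save("pics/matgrasp.npy",np.r_[s["eef_pos"],s["eef_rot"]])
r.move_straight([*s["eef_pos"][:2],.14],None,speed=.2)
r.reach([.42,.12,.38],list(best([.42,.12,.38],0)))
st(); snap("scene","sc3",crop=(200,90,460,260),f=3); snap("wrist","w3",f=1.5)
E
```

```text
t 4.9 p [0.4538 0.264  0.1412] q [0.858 0.5   0.061 0.103] F [-1.   0.7 -1.6] g 0.0111
t 5.9 p [0.4656 0.2564 0.1981] q [ 0.865  0.502 -0.001  0.   ] F [ 0.3 -0.3 -3.1] g 0.011
t 7.0 p [4.979e-01 1.000e-04 1.204e-01] q [0.864 0.504 0.001 0.   ] F [-0.1 -0.  -3.2] g 0.0108
True
t 8.0 p [ 0.4974 -0.0011  0.0527] q [ 0.864  0.504  0.    -0.   ] F [-0.2  0.3  4.8] g 0.011
t 8.4 p [ 0.4965 -0.001   0.0516] q [ 0.864  0.504 -0.001 -0.001] F [-0.3  0.3 -0.1] g 0.0402
t 10.1 p [0.4201 0.1197 0.3782] q [ 0.707  0.707 -0.001 -0.001] F [ 0.2 -0.2 -0.1] g 0.04
```

View pics/sc3.png

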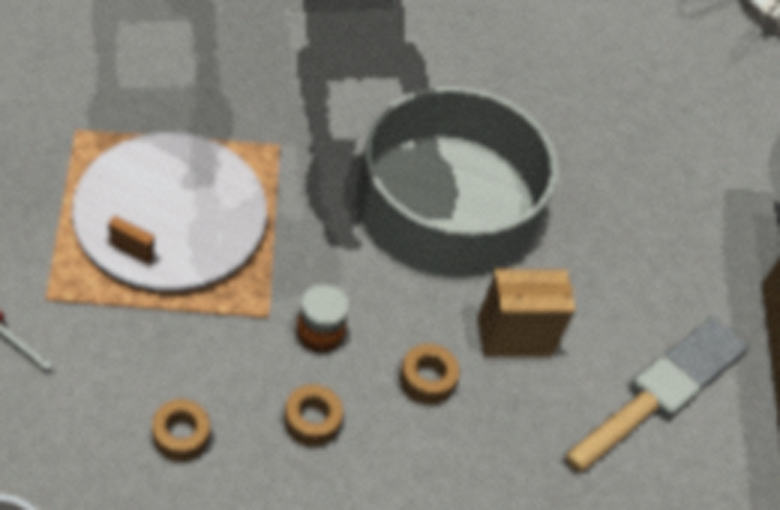

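View pics/w3.png

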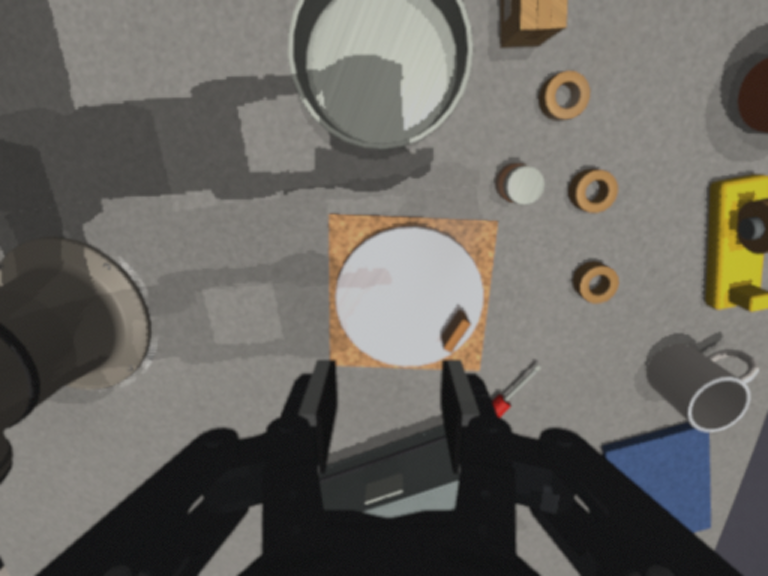

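The lid lies flat inside the mat, with the grip up at crop (132,238). The tub is open, all four pieces are where they were, and the tub rim is fully visible. I measure the tub, then pick roll2.

```bash
python3 - <<'E'
from h import *
z=np.load("pics/sc3.npz"); P=cloud("scene",z["d"]); Z=P[:,:,2]
def circ(m,P,n):
    Q=P[m]; A=np.linalg.lstsq(np.c_[2*Q[:,:2],np.ones(len(Q))],(Q[:,:2]**2).sum(1),rcond=None)[0]
    print(n,len(Q),"enc",cv2.minEnclosingCircle(Q[:,:2].astype(np.float32)),"lsq",A[:2],np.sqrt(A[2]+A[:2]@A[:2]),"z",np.median(Q[:,2]))
def box(Z,u0,v0,u1,v1,a,b):
    m=np.zeros(Z.shape,bool); m[v0:v1,u0:u1]=1; return m&(Z>a)&(Z<b)
circ(box(Z,315,112,390,185,.066,.078),P,"tub")
circ(box(Z,220,125,295,195,.015,.028),P,"lid")
for n,u,v in (("r0",260,232),("r1",304,228),("r2",343,214)): circ(box(Z,u-15,v-16,u+15,v+15,.018,.035),P,n)
P,s,im=wcloud("w3"); Z=P[:,:,2]
circ(box(Z,180,0,330,110,.062,.078),P,"tub w")
circ(box(Z,215,140,330,250,.015,.028),P,"lid w")
circ(box(Z,350,40,400,85,.018,.035),P,"r2 w")
circ(box(Z,370,105,420,150,.018,.035),P,"r1 w")
circ(box(Z,375,165,420,210,.018,.035),P,"r0 w")
E
```

```text
tub 498 enc ((0.43895459175109863, 0.3086312413215637), 0.12085503339767456) lsq [0.43507674 0.29887509] 0.09387881253600823 z 0.07023201403028229
lid 2496 enc ((0.4416908323764801, 0.027651982381939888), 0.09154216200113297) lsq [0.44451342 0.02765364] 0.06444691885313657 z 0.02171445274250966
r0 219 enc ((0.6687766909599304, 0.04995541274547577), 0.02452913112938404) lsq [0.67005868 0.05023443] 0.019171564390107188 z 0.02613360899244266
r1 216 enc ((0.6485784649848938, 0.15888428688049316), 0.02414131350815296) lsq [0.64991733 0.15871376] 0.019089271969827494 z 0.025961748548065544
r2 210 enc ((0.6030704379081726, 0.25778889656066895), 0.02524162270128727) lsq [0.60445217 0.25665388] 0.01929613644721402 z 0.025947612326518432
tub w 1057 enc ((0.4103833734989166, 0.28843507170677185), 0.08497073501348495) lsq [0.41039293 0.28829093] 0.08150218690872013 z 0.06795387265575265
lid w 6899 enc ((0.4421692192554474, 0.029447728767991066), 0.08991476148366928) lsq [0.44112922 0.03203349] 0.06271029030374184 z 0.019647950189117802
r2 w 594 enc ((0.6036622524261475, 0.259288489818573), 0.024289675056934357) lsq [0.60286381 0.25894952] 0.019094344585633912 z 0.024047831013673054
r1 w 489 enc ((0.649451494216919, 0.16140331327915192), 0.024300774559378624) lsq [0.64848032 0.16137362] 0.01915654647192 z 0.024115945179985276
r0 w 431 enc ((0.6693932414054871, 0.051923979073762894), 0.02447259984910488) lsq [0.66818372 0.05222448] 0.019129947809987342 z 0.024140626856339442
```

```bash
cat > roll.py <<'E'
from h import *
TUB=np.array([.4107,.2878])
def roll(c,jaw,slot,rad=.038):
    c=np.array(c); a=np.deg2rad(slot); pl=TUB+rad*np.array([np.cos(a),np.sin(a)])
    q=list(best([*c,.05],np.deg2rad(jaw))); q2=list(best([*pl,.05],a+np.pi/2))
    command_gripper(.068,40); r.reach([*c,.13],q)
    h=r.move_straight([*c,.030],q,speed=.12,max_force=12); print("hit",h)
    command_gripper(0,40); s=st()
    if s["grip_width"]<.03: print("MISSED"); return False
    r.move_straight([*c,.15],q,speed=.25); g=st()["grip_width"]
    r.reach([*pl,.17],q2); 
    h=r.move_straight([*pl,.041],q2,speed=.15,max_force=10); print("hit",h); st()
    command_gripper(.064,40); r.move_straight([*pl,.17],q2,speed=.25); st(); return True
E
python3 - <<'E'
from roll import *
roll([.6035,.258],30,90)
snap("scene","sc4",crop=(200,90,460,260),f=3)
E
```

```text
hit False
t 13.2 p [0.6042 0.2582 0.0315] q [0.5   0.866 0.001 0.001] F [-1.1 -0.8  5.6] g 0.0469
t 13.8 p [0.6028 0.2578 0.1488] q [ 0.5    0.866 -0.001 -0.001] F [-1.6 -0.  -0.9] g 0.0468
hit False
t 15.7 p [0.4114 0.326  0.0416] q [0.707 0.707 0.001 0.   ] F [ 0.   0.2 -0.6] g 0.0467
t 16.6 p [0.4101 0.3255 0.1692] q [ 0.707  0.707 -0.001 -0.   ] F [-0.8  0.7  0.2] g 0.0642
```

View pics/sc4.png

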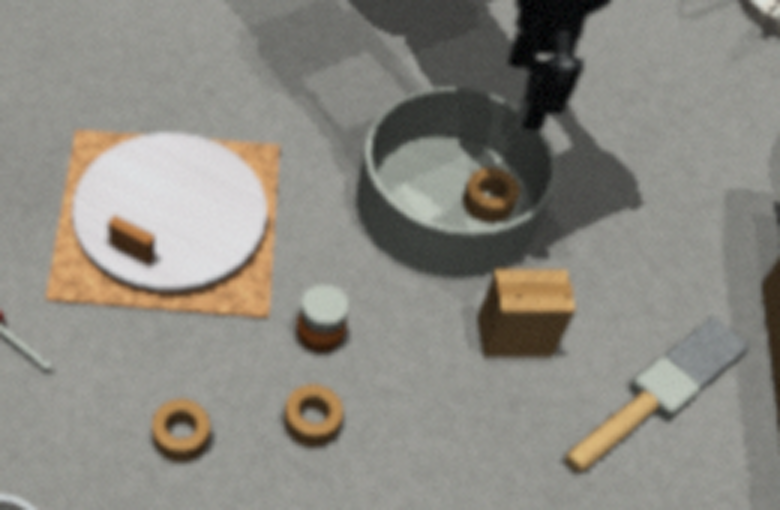

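Roll2 is in the tub at (492,193). The other two rolls haven't moved.

```bash
python3 - <<'E'
from roll import *
roll([.6495,.160],90,210)
snap("scene","sc5",crop=(200,90,460,260),f=3)
z=np.load("pics/sc5.npz"); P=cloud("scene",z["d"]); Z=P[:,:,2]
m=np.zeros(Z.shape,bool); m[210:260,230:330]=1; m&=(Z>.018)&(Z<.035); print(m.sum(),cv2.minEnclosingCircle(P[m][:,:2].astype(np.float32)))
E
```

```text
hit False
t 19.9 p [0.6502 0.1601 0.0315] q [-0.     1.     0.     0.001] F [-0.7 -0.5  6.4] g 0.0469
t 20.6 p [0.6487 0.1599 0.1488] q [ 0.     1.    -0.    -0.001] F [-0.1 -0.1 -1.5] g 0.0467
hit False
t 24.1 p [0.3783 0.269  0.0416] q [ 0.966  0.259  0.001 -0.   ] F [ 1.   0.1 -0.2] g 0.0471
t 25.0 p [0.3772 0.2685 0.1692] q [ 0.966  0.259 -0.001  0.   ] F [0.4 0.6 0.1] g 0.0638
217 ((0.668604850769043, 0.049583323299884796), 0.0244643222540617)
```

View pics/sc5.png

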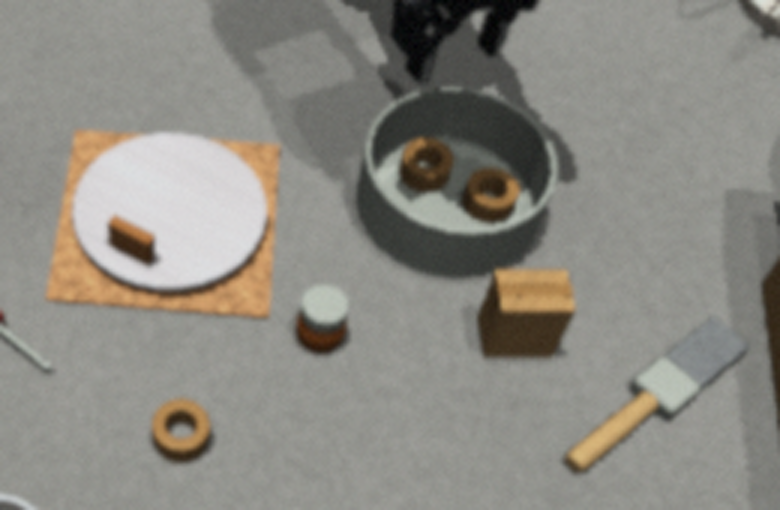

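Two rolls are now in the tub, at (427,163) and (492,193). Roll0 is still at (181,428), so I pick that one next.

```bash
python3 - <<'E'
from roll import *
roll([.669,.051],90,330)
snap("scene","sc6",crop=(200,90,460,260),f=3)
z=np.load("pics/sc6.npz"); P=cloud("scene",z["d"]); Z=P[:,:,2]
m=np.zeros(Z.shape,bool); m[165:220,340:400]=1; m&=(Z>.067)&(Z<.085); print(m.sum(),cv2.minAreaRect(P[m][:,:2].astype(np.float32)))
E
```

```text
hit False
t 28.0 p [0.6697 0.051  0.0315] q [ 1.    -0.     0.001  0.   ] F [-0.8 -0.7  6. ] g 0.0471
t 28.6 p [0.6682 0.051  0.1487] q [ 1.    -0.    -0.001 -0.   ] F [-0.2  0.4 -2.7] g 0.047
hit False
t 31.5 p [0.4442 0.269  0.0417] q [0.259 0.966 0.    0.001] F [0.8 1.2 0.1] g 0.0466
t 32.5 p [0.443  0.2684 0.1691] q [ 0.259  0.966 -0.    -0.001] F [ 0.2 -0.1 -1.1] g 0.0639
435 ((0.525909423828125, 0.3192913830280304), (0.12681975960731506, 0.06901921331882477), 29.353185653686523)
```

View pics/sc6.png

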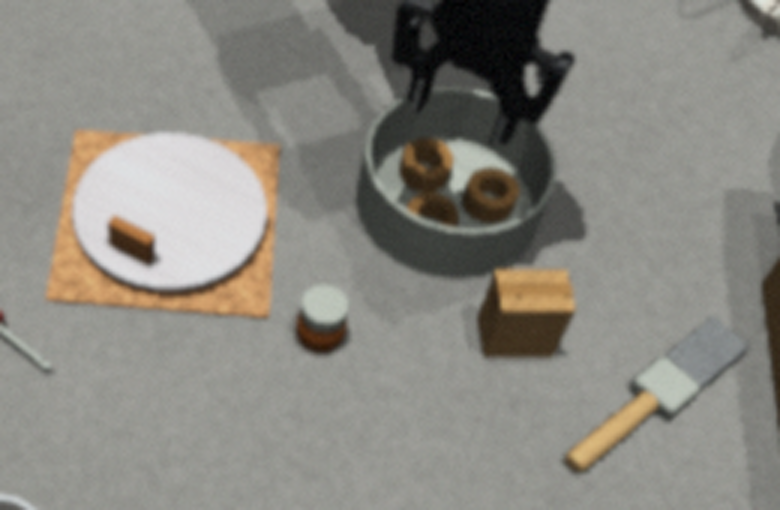

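All three rolls are inside the tub at (427,163), (492,193) and (435,210), and the carton is unmoved. I take the carton to the chest next.

```bash
python3 - <<'E'
from h import *
c=np.array([.5552,.337]); q=list(best([*c,.06],np.deg2rad(4)))
ch=np.array([.449,-.277])+.012*np.array([np.cos(np.deg2rad(113)),np.sin(np.deg2rad(113))])
q2=list(down(np.deg2rad(23)).as_quat()); print(r.solve_ik([*ch,.065],q2),r.solve_ik([*c,.055],q))
command_gripper(.064,40); r.reach([*c,.17],q); 
print(r.move_straight([*c,.055],q,speed=.12,max_force=12)); command_gripper(0,40); s=st()
assert s["grip_width"]>.03
r.move_straight([*c,.24],q,speed=.25); st()
r.reach([*ch,.26],q2); st()
print(r.move_straight([*ch,.067],q2,speed=.12,max_force=10)); st()
command_gripper(.062,40); r.move_straight([*ch,.28],q2,speed=.25); st()
r.reach([.42,-.12,.36],q2)
snap("scene","sc7",f=1.5); 
E
```

```text
[-6.87452066e-01  5.65146944e-01  1.77255364e+00 -4.44089210e-16
  8.03892071e-01 -1.08887779e+00] [ 4.27635529e-01  7.65584117e-01  1.37645633e+00 -4.44089210e-16
  9.99552203e-01  3.57822359e-01]
False
t 35.1 p [0.5558 0.3373 0.056 ] q [0.682 0.731 0.001 0.   ] F [-0.1  0.3  5. ] g 0.0417
t 36.0 p [0.5544 0.3366 0.2381] q [ 0.682  0.731 -0.002 -0.001] F [-0.  -0.  -0.7] g 0.0415
t 38.2 p [ 0.4447 -0.2654  0.2599] q [0.552 0.834 0.    0.   ] F [-0.2  0.9 -1. ] g 0.0416
False
t 40.0 p [ 0.4446 -0.2662  0.0676] q [ 0.552  0.834 -0.     0.001] F [ 0.3  0.  -1.7] g 0.0419
t 41.3 p [ 0.4438 -0.2655  0.2787] q [ 0.552  0.834  0.    -0.001] F [0.9 0.1 0.1] g 0.0621
```

View pics/sc7.png

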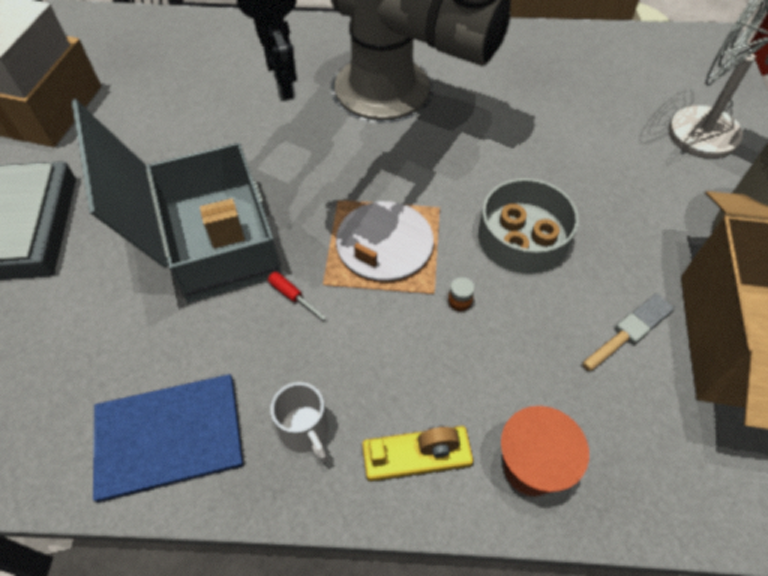

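The carton stands in the chest at (222,222), the rolls are in the tub, and the bystanders are untouched. I put the tub's lid back now.

```bash
python3 - <<'E'
from h import *
G=np.load("pics/grasp.npy"); M=np.load("pics/matgrasp.npy"); q=list(best([.4648,.2575,.12],np.deg2rad(-29.5)))
t=np.array([.497,-.0011])
command_gripper(.04,60); r.reach([*t,.13],q); print(r.move_straight([*t,.0525],q,speed=.1,max_force=10)); st()
command_gripper(0,60); s=st()
r.move_straight([*t,.19],q,speed=.2); st()
g=np.array([.4648,.2575]); r.reach([*g,.19],q); st()
r.move_straight([*g,.13],q,speed=.1); st()
snap("scene","sc8",crop=(280,90,440,200),f=4)
E
```

```text
False
t 44.4 p [ 0.4975 -0.0012  0.053 ] q [0.864 0.504 0.    0.   ] F [0.8 0.5 1.3] g 0.0399
t 44.8 p [ 0.4976 -0.0012  0.0532] q [0.864 0.504 0.001 0.001] F [ 0.1 -0.5  6.6] g 0.0113
t 45.6 p [ 0.4962 -0.001   0.1888] q [ 0.864  0.504 -0.001 -0.001] F [-0.5 -0.2 -3.3] g 0.011
t 46.7 p [0.465  0.2566 0.1895] q [ 0.864  0.504 -0.001  0.   ] F [ 0.8 -0.3 -2.4] g 0.0115
t 47.4 p [0.4653 0.2573 0.1305] q [0.864 0.504 0.    0.   ] F [ 1.   0.  -2.3] g 0.0107
```

View pics/sc8.png

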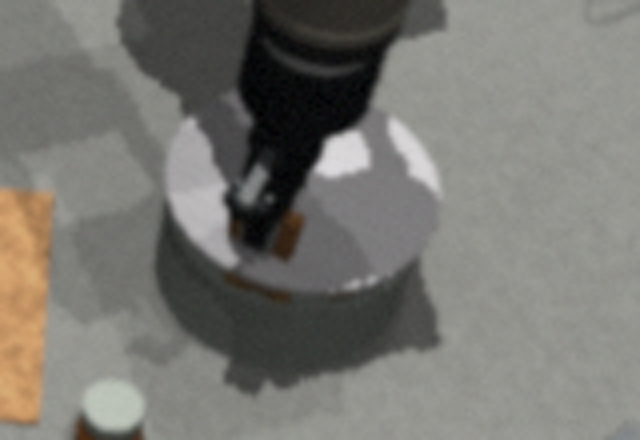

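The lid hovers level over the tub. I lower it until it touches.

```bash
python3 - <<'E'
from h import *
q=list(best([.4648,.2575,.12],np.deg2rad(-29.5))); g=[.4648,.2575]
print(r.move_straight([*g,.1065],q,speed=.05,max_force=8)); st()
command_gripper(.03,60); st()
r.move_straight([*g,.2],q,speed=.2)
p=[.40,.15,.36]; r.reach(p,list(best(p,0))); st()
s,im,d=snap("wrist","w9",f=1.5); snap("side","s9",crop=(120,110,300,230),f=4)
z=np.load("pics/w9.npz");P,s,im=wcloud("w9");Z=P[:,:,2]
m=(np.hypot(P[:,:,0]-.411,P[:,:,1]-.288)<.1)&(Z>.06)&(Z<.09); Q=P[m]; print(len(Q),cv2.minEnclosingCircle(Q[:,:2].astype(np.float32)))
a=np.linalg.lstsq(np.c_[Q[:,:2]-[.411,.288],np.ones(len(Q))],Q[:,2],rcond=None)[0]; print("plane",a)
E
```

```text
True
t 47.9 p [0.4646 0.2574 0.1082] q [ 0.864  0.504 -0.     0.   ] F [-1.1 -1.   4.9] g 0.0116
t 48.2 p [0.4641 0.2572 0.1075] q [ 0.864  0.504 -0.001 -0.   ] F [-0.6 -0.7 -0.3] g 0.0296
t 49.7 p [0.3999 0.1501 0.3584] q [ 0.708  0.707 -0.001 -0.001] F [-0.1  0.5 -0.4] g 0.0303
13907 ((0.40974658727645874, 0.2877243757247925), 0.09036175161600113)
plane [ 0.00028104 -0.0004668   0.07439601]
```

View pics/s9.png

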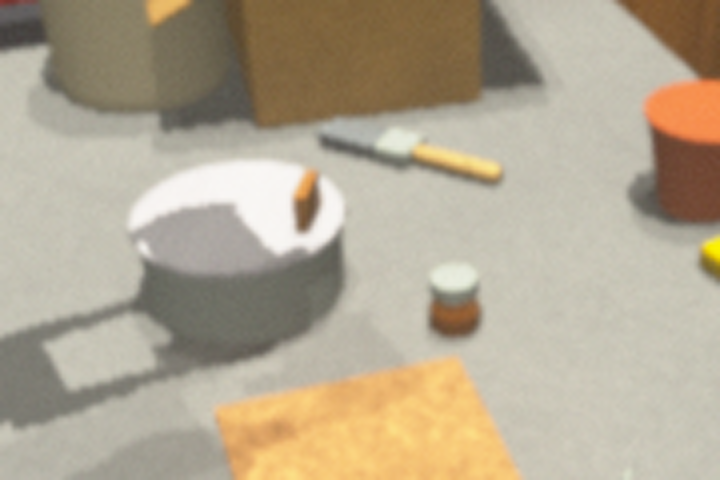

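The lid is seated flat: its plane slopes are under 0.0005, and its centre is (0.410,0.288) against the tub's (0.411,0.288). The chest lid is next, so I check reach behind it.

```bash
python3 - <<'E'
from h import *
a=np.deg2rad(-66.9); hx=np.array([np.cos(a),np.sin(a)]); H=np.array([.4815,-.355])
for yaw in (23.1,203.1,-66.9,113.1):
    q=list(down(np.deg2rad(yaw)).as_quat())
    print(yaw,[ (lambda j: None if j is None else np.round(j,2))(r.solve_ik([*(H+hx*d),z],q)) for d,z in ((.125,.42),(.125,.265),(-.01,.265))])
E
```

```text
23.1 [array([-0.83,  0.73,  0.43, -0.  ,  1.98, -1.24]), array([-0.83,  0.7 ,  0.9 , -0.  ,  1.54, -1.24]), array([-0.76,  0.46,  1.32, -0.  ,  1.36, -1.16])]
203.1 [array([-0.83,  0.73,  0.43, -0.  ,  1.98,  1.91]), array([-0.83,  0.7 ,  0.9 , -0.  ,  1.54,  1.91]), array([-0.76,  0.46,  1.32, -0.  ,  1.36,  1.98])]
-66.9 [array([-0.83,  0.73,  0.43, -0.  ,  1.98,  0.33]), array([-0.83,  0.7 ,  0.9 , -0.  ,  1.54,  0.33]), array([-0.76,  0.46,  1.32, -0.  ,  1.36,  0.41])]
113.1 [array([-0.83,  0.73,  0.43, -0.  ,  1.98, -2.81]), array([-0.83,  0.7 ,  0.9 , -0.  ,  1.54, -2.81]), array([-0.76,  0.46,  1.32, -0.  ,  1.36, -2.73])]
```

```bash
cat > lidp.py <<'E'
from h import *
a=np.deg2rad(-66.9); hx=np.array([np.cos(a),np.sin(a)]); H=np.array([.4815,-.355])
q=list(down(np.deg2rad(23.1)).as_quat())
P=lambda d,z:[*(H+hx*d),z]
E
python3 - <<'E'
from lidp import *
command_gripper(0,40)
r.reach([.42,-.10,.42],q); r.reach(P(.13,.42),q); st()
r.move_straight(P(.13,.268),q,speed=.15,max_force=10); st()
print(r.move_straight(P(.085,.268),q,speed=.05,max_force=2)); st()
snap("side","s10",crop=(150,160,400,360),f=3); snap("scene","sc10",crop=(20,20,250,220),f=3)
E
```

```text
t 52.6 p [ 0.5332 -0.4732  0.4208] q [0.551 0.835 0.    0.001] F [0.6 0.2 0.4] g 0.0002
t 53.8 p [ 0.5329 -0.4747  0.2695] q [ 0.551  0.834 -0.     0.001] F [-0.3  0.6  0.3] g -0.0001
False
t 54.8 p [ 0.5149 -0.4334  0.2679] q [ 0.551  0.834 -0.     0.   ] F [-0.3  0.7 -1. ] g 0.0002
```

View pics/s10.png

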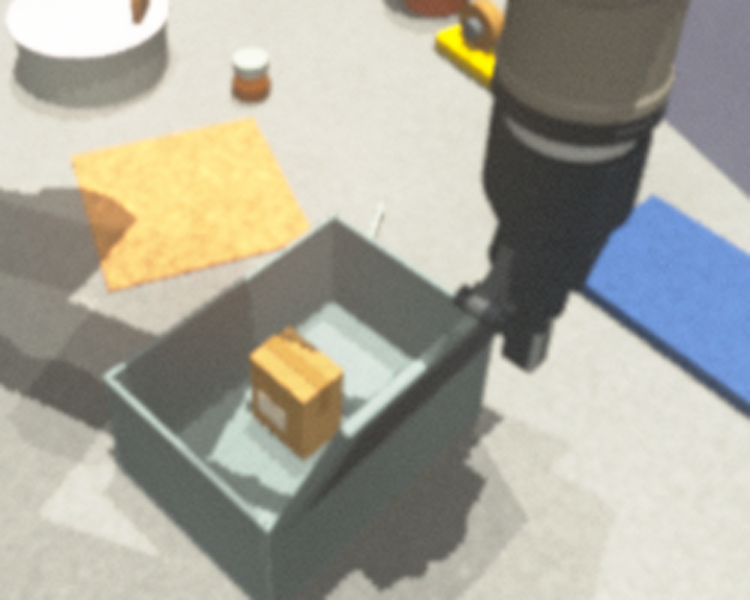

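View pics/sc10.png

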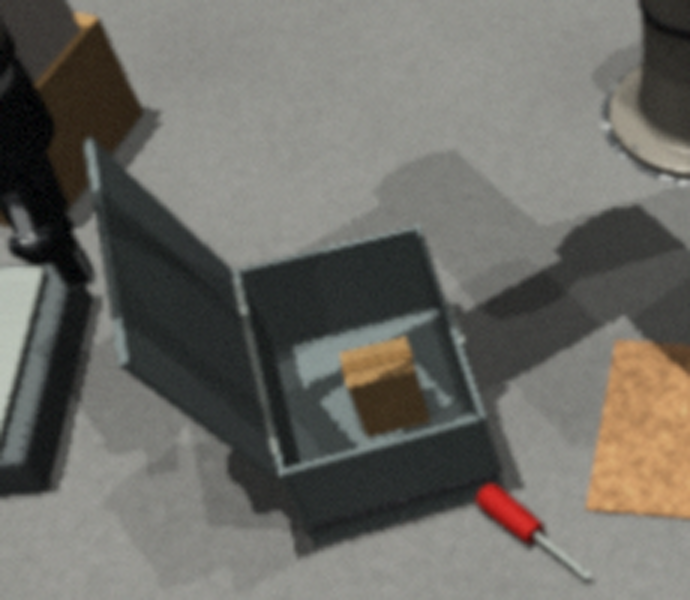

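The closed fingers are behind the leaning lid at about its top-edge height, centred on its width, and not yet touching. I push on in stages.

```bash
python3 - <<'E'
from lidp import *
for d in (.06,.045,.03):
    print(d,r.move_straight(P(d,.268),q,speed=.06,max_force=15)); s=st()
    im,dep=optics.get_image("scene"); C=cloud("scene",dep); Z=C[:,:,2]
    m=np.zeros(Z.shape,bool); m[60:190,40:125]=1
    e=C-np.r_[H,.11]; ux=e[:,:,:2]@hx; uy=e[:,:,:2]@np.array([-hx[1],hx[0]])
    m&=(abs(uy)<.11)&(abs(uy)>.03)&(Z>.14)&(Z<.30)&(abs(ux)<.1)
    print(m.sum(), "angle", np.pi/2+np.arctan(np.polyfit(e[m][:,2],ux[m],1)[0]))
E
```

```text
0.06 False
t 55.5 p [ 0.5052 -0.4102  0.2682] q [ 0.551  0.834 -0.     0.   ] F [ 1.5 -0.1 -0.4] g 0.0001
1572 angle 1.832052982756844
0.045 False
t 56.0 p [ 0.4991 -0.3963  0.2681] q [ 0.551  0.834 -0.    -0.   ] F [-0.   0.  -0.6] g -0.0004
1269 angle 1.7445375640592182
0.03 False
t 56.4 p [ 0.4933 -0.3825  0.2682] q [ 0.551  0.834 -0.     0.   ] F [-0.4  0.5  0.6] g -0.0
967 angle 1.6621488585679522
```

The lid turns as expected, about 0.0055 rad per mm, and is now at 1.66 rad. I push just past upright, then back off.

```bash
python3 - <<'E'
from lidp import *
r.move_straight(P(-.008,.268),q,speed=.05,max_force=15); st()
snap("side","s11",crop=(150,160,400,360),f=3)
r.move_straight(P(.03,.268),q,speed=.1); r.hold(.8); st()
snap("scene","sc12",crop=(20,20,250,220),f=3)
E
```

```text
t 57.4 p [ 0.4784 -0.3478  0.2681] q [ 0.551  0.834 -0.     0.   ] F [-0.3  0.1  0.2] g -0.0003
t 58.8 p [ 0.4933 -0.3826  0.268 ] q [ 0.551  0.834  0.    -0.   ] F [ 0.2 -0.1  0. ] g -0.0001
```

View pics/sc12.png

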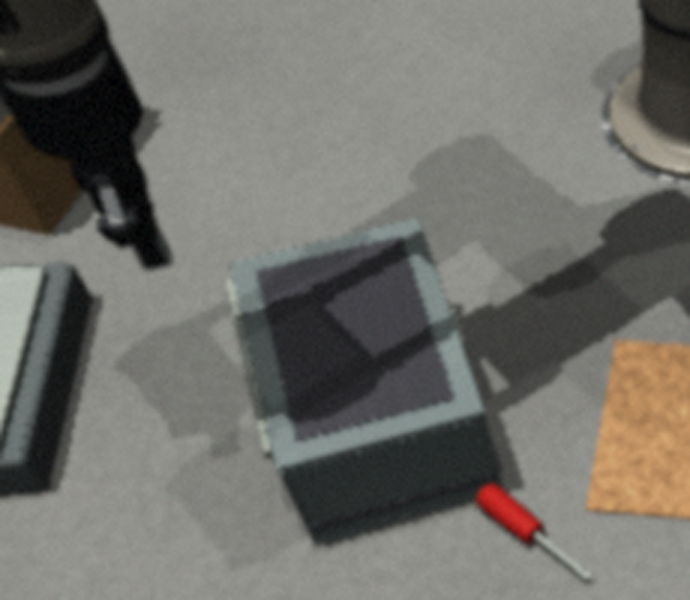

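View pics/s11.png

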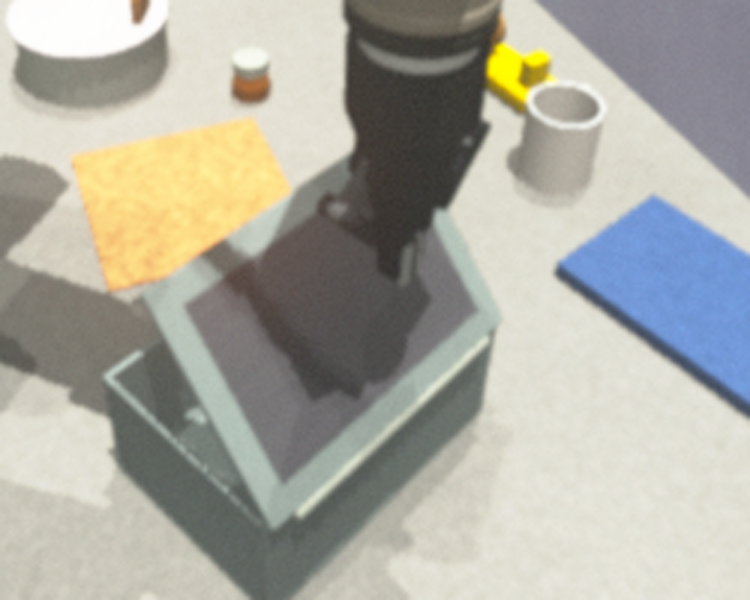

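The lid was already falling clear of the fingers in s11 and is shut in sc12. I move the arm away and do a last check.

```bash
python3 - <<'E'
from lidp import *
r.move_straight(P(.03,.40),q,speed=.25); p=[.40,.10,.42]; r.reach(p,list(best(p,0))); st()
snap("scene","sc13",f=1.5); z=np.load("pics/sc13.npz"); C=cloud("scene",z["d"])
def plane(c,rad,a,b,n):
    m=(np.hypot(C[:,:,0]-c[0],C[:,:,1]-c[1])<rad)&(C[:,:,2]>a)&(C[:,:,2]<b); Q=C[m]; print(n,m.sum(),np.linalg.lstsq(np.c_[Q[:,:2]-c,np.ones(len(Q))],Q[:,2],rcond=None)[0].round(4),cv2.minEnclosingCircle(Q[:,:2].astype(np.float32)))
plane(np.array([.449,-.278]),.075,.09,.2,"chest lid"); plane(np.array([.411,.288]),.11,.065,.09,"tub lid")
snap("side","s13",f=1.5)
E
```

```text
t 61.3 p [0.4004 0.0996 0.4198] q [ 0.707  0.707 -0.    -0.   ] F [-0.8  0.5  0.8] g -0.0002
chest lid 2034 [0.0016 0.0008 0.1206] ((0.4488733112812042, -0.2779195010662079), 0.07504910975694656)
tub lid 2597 [ 0.0014 -0.0044  0.0763] ((0.40830472111701965, 0.28567877411842346), 0.09131980687379837)
```

View pics/sc13.png

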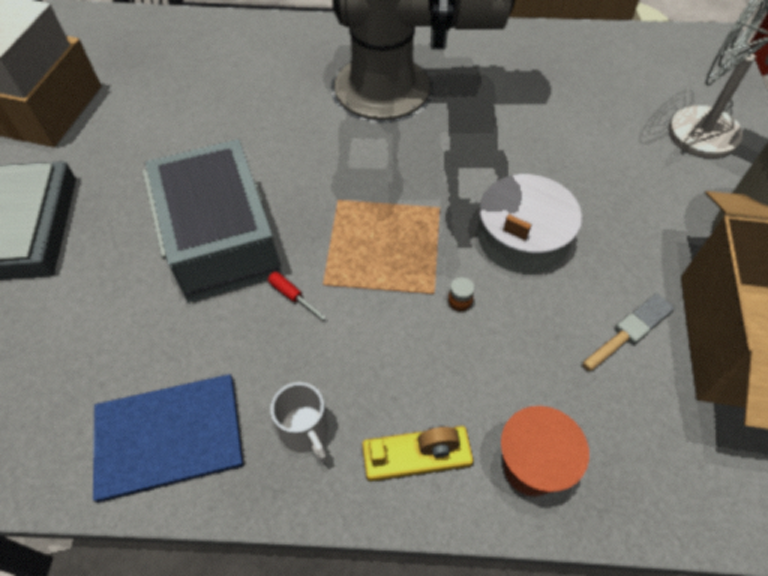

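View pics/s13.png

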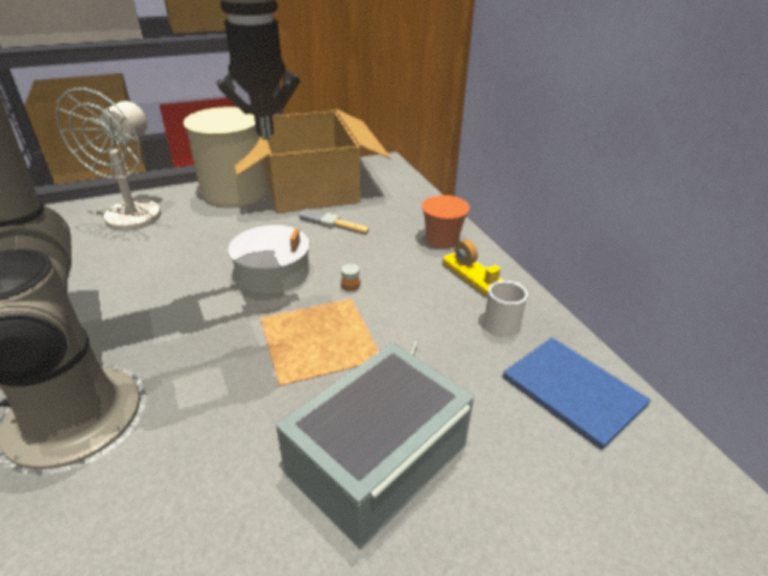

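Both lids are shut and flat, and the bystanders are unmoved. No loose rolls or cartons are left on the bench. The tape on the yellow dispenser is not one of the listed rolls, and nothing is touching the arm.

```bash
python3 -c "
from workcell import r
r.finish_job(); print(r.read_state()['time_s'])"
```

```text
the job is handed in; nothing more can be done
the job is handed in; nothing more can be done
```

The bench is cleared and the job is handed in, at about 61 s of the 208 s allowed. No verdict was reported.

- **Tub lid off:** I tipped it about 0.24 rad by its grip with the far side still on the rim. I then laid it flat, grip up, within a few millimetres of the mat's centre.
- **Rolls and carton:** All three rolls went into the tub. The one carton present went into the chest; I saw no second carton in any picture.
- **Tub lid back on:** The wrist camera put its centre about 1 mm from the tub's, with a tilt under 0.001 rad. The scene camera put it about 3 mm off, with a tilt of about 0.005 rad. The two agree within the calibration and both are inside the limits.
- **Chest lid:** I pushed it from behind just past upright; in the next picture it was already falling clear of the fingers. It then dropped shut and measures level to about 0.002 rad.
- **Bystanders:** The jar, mug, screwdriver and brush look unmoved in the last pictures.

None of my checks failed. The scene and wrist cameras differed by 2–3 mm in y throughout, so I used averaged positions for the grasps. I left the tape on the yellow dispenser alone because it isn't one of the listed rolls.

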